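# Lay the long pocket meter across its forked rest

## Robot

A 6-joint arm with a two-finger parallel gripper is mounted at the origin on the work surface. World frame = base frame: x ahead of the robot, y to its left, z up, the work surface at z = 0. Lengths are in mm, angles in rad, forces in N, time in s.
With the tool pointing down it reaches from about 350 to 775 mm from the base axis. Payload 7.3 kg.
Tool frame: the origin (TCP) lies at the very end of the fingers, on their centre line; the grasp point (between the pads) lies 19 mm behind it; x points along the fingers, z is the direction in which the jaws open and shut, and the axes are right-handed (so a half turn about x gives the same grasp; the last joint's range is limited). The gripper opens to 92 mm and grips with 3 to 60 N. Pads are 19 mm wide; open, the fingers measure 130 mm over their backs; the gripper's body (75 mm by 190 mm) begins 47 mm behind the grasp point.
Start: joints at [1.089, 0.342, 1.524, -0, 1.275, -0.146], TCP at [172.986, 495.702, 226.741] pointing down, gripper open.
Joint ranges: [-2.53, 2.53], [-0.77, 2.02], [0.04, 2.7], [-1, 4.14], [0.28, 2.66], [-3.11, 3.11]. Speed limits (rad/s): [2.57, 2.57, 3.14, 3.14, 3.14, 3.14].

## Interface

Orientations are given as [roll, pitch, yaw] about the fixed x, y, z axes, in that order (R = Rz(yaw) Ry(pitch) Rx(roll)).
In Python, from plant import * gives the robot as it stands.
- The arm moves only by the tool carry_out, never from a script. Its argument "rows" is a list of rows, each a list of 4 numbers: the shift along the world's x, y, z in mm, then the turn about the world's z in degrees. In form: [[x, y, z, twist], ...]. A call has 1 to 20 rows; each row is the pose to reach, as a shift and turn from the pose measured when the call began; what a row does not reach only later rows make up. A row lasts 1/12 s, in which the tool goes at most 41.7 mm and 7.16 degrees, less where a joint would pass 70% of its speed; a pose out of reach is approached as far as the arm can. A call with a gripper value outside its range is refused whole. "hand" is the finger opening in mm, from 0 to 91.8, set as the call begins (left out, the last holds). The fingers move at their own pace and stop on an object; the grip force is fixed at half the most. Time passes only in rows, so rows that repeat a pose let the fingers close. It gives the time, the measured TCP pose, the force and the opening at its end, in the units of the state.
- get_obs(): the state, without advancing time (a new reading comes with each control period).
- capture(name): name is "scene" or "top" or "wrist"; returns the picture (480x640x3 uint8, red, green, blue); there is no depth.
- camera_info(name): a dict with "camera_matrix" (3x3 intrinsics, pixels), "pose" (4x4, takes a point from camera to world coordinates); the wrist camera has in their place "mount" (4x4, takes a point from camera to tool coordinates, whose origin is the TCP and whose axes are the tool frame's). Camera axes: x right, y down, z forward; pixel columns grow to the right and rows downward; lengths in mm; the calibration is good to about 2 mm. A picture is of the moment at which its call begins: read the wrist's pose just before it. camera_info takes no time and is no camera call.
- close_job(): hands the job in, once; it reports no verdict.
The state is a dict: "time": time; "joint_positions": joint angles; "dq": joint speeds; "tau": joint torques, N m; "tool_pos": TCP position; "tcp_rot": TCP orientation; "contact_force": force on the tool from outside, world axes, zero at the start; "moment": the same for the moment, N m; "grip_width": finger opening in mm.
Only numpy, scipy, OpenCV 4.12 (cv2) and the standard library are available. Lean on these libraries where they do the work, as an engineer would, in place of code of your own. Each camera call takes 0.05 s, during which the arm holds its last target. There are 200 camera calls.

## Task

Pick up the long pen-shaped pocket meter and lay it, display up, in both forks of the raised rest, with the tip of its sensing tube over the little drip dish. Set it down rather than dropping it, let go, and leave the short meter where it lies.

Things in the scene. Friction and masses are not known exactly. Their poses are not given: they have to be found in the camera images.
- tester: The long pocket meter, loose, flat on the bench: grey bar 136 x 28 x 22 mm (long, wide, high) with a dark display on top; from its front end a dark sensing tube, 12 mm thick with a 20 mm collar, sticks out 52 mm. 75 to 150 g. Origin: centre of the bar's underside; x runs along the bar to the tube, z up through the display. It starts pointing away from the robot (+x) within 26 degrees.
- tester_tip (a point): The free end of the long meter's sensing tube: 120 mm ahead of tester's origin along its x, 11 mm above the underside.
- rest: Fixed rest: grey base 225 x 70 x 8 mm, two aluminium forks, white drip dish (62 mm wide, rim 22 mm up). Origin on the bench midway between the forks; x points to the dish (centre x = 118), away from the robot within 20 degrees. Forks at x = -40 and 40, 8 thick: flat floor 70 mm above the bench, prongs flaring from 35 mm apart at the floor to 59 mm at their tips, 91 mm up.
- short_tester: A similar but short pocket meter, loose, lying on the bench, to be left alone: grey bar 68 mm long, 28 mm wide, 22 mm high, sensing tube 36 mm. Origin: centre of the underside of its bar; x points to its sensing tube.
Things that resemble listed ones, but are neither listed nor needed, are in the scene too. What is shaped like the tester but orange is not meant.

How it is judged (in metres and radians):
At the end, for the whole second after the job is handed in: The long meter lies free and still in both forks: origin within 22 mm along and 15 mm across, 64 to 77 mm above the rest's, display up, level to 10 degrees, tube tip 90 to 146 mm ahead and within 25 mm of the centre line; the short meter is within 30 mm of its start (x of tester in the frame of rest between -0.022 and 0.022 m and y of tester in the frame of rest between -0.015 and 0.015 m and z of tester in the frame of rest between 0.064 and 0.077 m and x of tester_tip in the frame of rest between 0.09 and 0.146 m and y of tester_tip in the frame of rest between -0.025 and 0.025 m and angle between tester's own z axis and vertical below 0.17 rad and linear speed of tester below 0.02 m/s and contact force between the fingers and tester below 0.1 N and distance of short_tester from where it was at the start of the episode below 0.03 m); the robot touches nothing.
It fails at once if the long meter is dropped (falls free faster than 0.7 m/s, a fall of about 25 mm) (linear speed of tester above 0.7 m/s and contact force between tester and anything else below 0.02 N).
It fails at once if the short meter is moved by more than 30 mm (distance of short_tester from where it was at the start of the episode above 0.03 m).
It also fails if it takes over 40 s, if anything falls off the work surface, if the arm or the gripper's body presses on something with over 40 N, if the wrist force passes 120 N, or if a joint passes its speed limit or range.

## Working session

There is one attempt and no reset: what is moved stays moved. The work goes in short steps, Python scripts to look and compute and a tool call to move; the robot and the scene stay as the last step left them, time stands still between calls to the robot, and variables do not carry over. Pictures are saved under pics/ and viewed, about 8 in all and at most 12, crops included, and the job is handed in when it is done.

Besides the shell and the picture viewer there is one more tool, called after ">>>" as a command line: name --pt "numbers of a row" for each row, then --argument value for the rest. carry_out: Moves the arm, as the interface text tells. Its arguments: {"type":"object","properties":{"rows":{"type":"array"},"hand":{"type":"number"}},"required":["rows"]}

```bash
mkdir -p pics
python3 - <<'E'
from plant import *
import cv2,numpy as np
a=capture("top");b=capture("scene")
for n,i in(("top",a),("scene",b)): cv2.imwrite(f"pics/{n}0.png",cv2.cvtColor(i,cv2.COLOR_RGB2BGR))
for n in("top","scene"):
    c=camera_info(n);print(n,np.round(c["camera_matrix"],1).tolist(),np.round(c["pose"],3).tolist())
print(np.round(camera_info("wrist")["mount"],3).tolist());o=get_obs();print(o["tool_pos"],o["tcp_rot"],o["time"],o["grip_width"])
E
```

```text
top [[467.5, 0.0, 324.2], [0.0, 467.5, 238.1], [0.0, 0.0, 1.0]] [[-0.002, -0.985, 0.174, 329.209], [-1.0, -0.001, -0.018, -7.241], [0.018, -0.174, -0.985, 842.917], [0.0, 0.0, 0.0, 1.0]]
scene [[611.8, 0.0, 327.5], [0.0, 611.8, 251.0], [0.0, 0.0, 1.0]] [[-0.373, 0.723, -0.582, 1093.716], [0.928, 0.279, -0.248, 234.282], [-0.017, -0.632, -0.775, 867.464], [0.0, 0.0, 0.0, 1.0]]
[[0.001, -0.301, 0.954, -156.992], [-0.0, -0.954, -0.301, 82.003], [1.0, -0.0, -0.001, -0.866], [0.0, 0.0, 0.0, 1.0]]
[172.81967414 495.35294203 226.11560809] [ 3.00257861  1.56941958 -2.04565293] 0.1 91.86904192903775
```

View pics/top0.png

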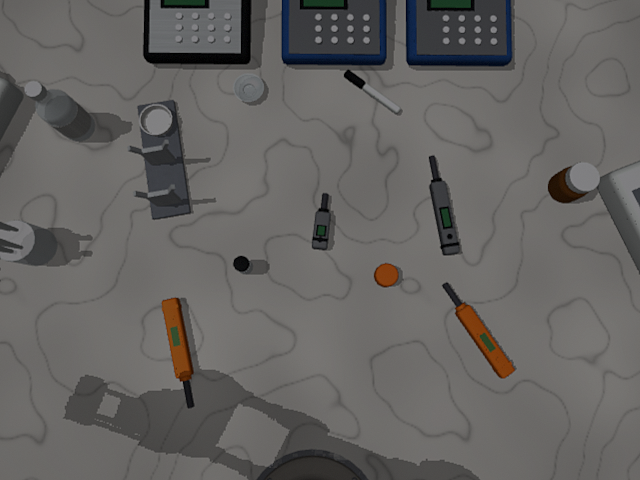

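View pics/scene0.png

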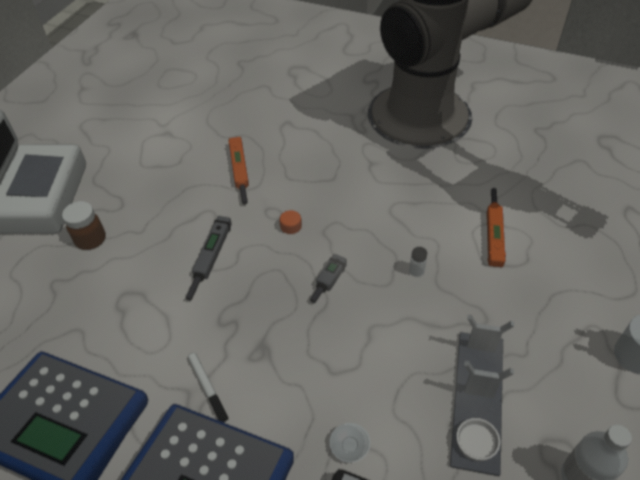

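Possible candidates in top view: the long grey meter (444,205), the short grey meter (321,222), orange look-alikes (177,340) and (483,335), and a marker pen (372,92). I choose the long grey one. The rest is at (163,158) with its dish at (157,119), the far end. I'll check close crops next.

Run:
```python
import cv2,numpy as np
t=cv2.imread("pics/top0.png");s=cv2.imread("pics/scene0.png")
def c(i,x,y,w,h): return cv2.resize(i[y:y+h,x:x+w],(400,300),interpolation=cv2.INTER_CUBIC)
# top: tester 370..530x140..260 ; rest 80..240x90..225
m=np.vstack([np.hstack([c(t,370,145,160,120),c(t,90,98,160,120)]),np.hstack([c(s,130,200,160,120),c(s,400,310,220,165)])])
cv2.imwrite("pics/crop1.png",cv2.convertScaleAbs(m,alpha=1.5))
for n,i,(x,y,w,h) in(("top",t,(400,145,80,120)),("scene",s,(165,205,80,105))):
    g=cv2.cvtColor(i,cv2.COLOR_BGR2GRAY)[y:y+h,x:x+w]
    print(n,np.percentile(g,[1,5,10,20,50,90]))
    m=(g<82).astype(np.uint8)
    k,l,st,ce=cv2.connectedComponentsWithStats(m);j=1+st[1:,4].argmax()
    r=cv2.minAreaRect(np.argwhere(l==j)[:,::-1].astype(np.float32)+[x,y]) if 0 else cv2.minAreaRect((np.argwhere(l==j)[:,::-1]+[x,y]).astype(np.float32))
    print(st[j],r,cv2.boxPoints(r).round(1).tolist())
```

```text
top [ 10.  36.  58. 101. 112. 115.]
[  29   10   34  101 1612] ((441.5945739746094, 205.03768920898438), (101.88006591796875, 20.48889923095703), 78.05582427978516) [[421.0, 157.3000030517578], [441.1000061035156, 153.10000610351562], [462.20001220703125, 252.8000030517578], [442.1000061035156, 257.0]]
scene [ 44.  54.  67. 110. 121. 125.]
[  21   12   45   84 1283] ((206.67625427246094, 258.6301574707031), (18.28262710571289, 91.59930419921875), 24.179107666015625) [[179.60000610351562, 296.70001220703125], [217.10000610351562, 213.10000610351562], [233.8000030517578, 220.60000610351562], [196.3000030517578, 304.20001220703125]]
```

View pics/crop1.png

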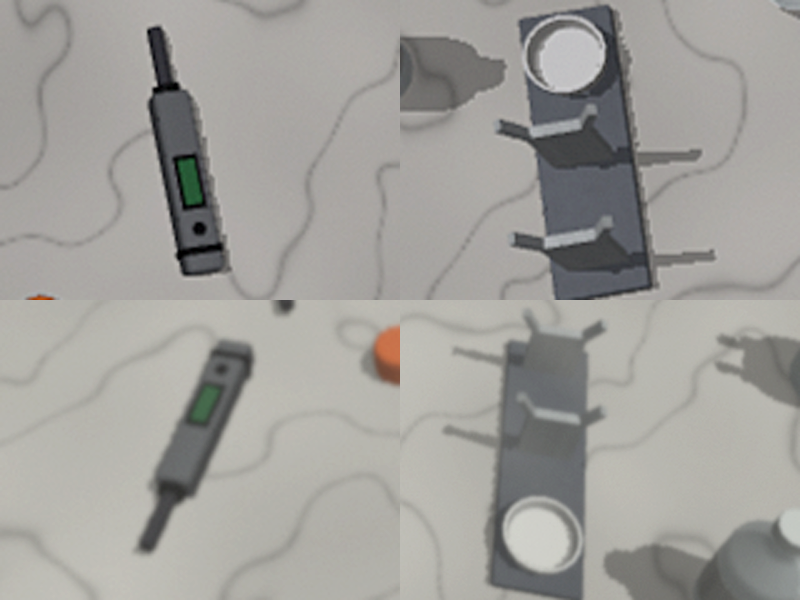

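The crops confirm the choice: a grey bar with a green display up, tube away from the robot, tip at top (432,157) / scene (188,300). Rest floor centres in top: (153,150) and (159,194); dish (156,120). Next I triangulate.

```bash
cat > h.py <<'E'
import numpy as np
from plant import camera_info
def ray(n,p,pose=None):
    c=camera_info(n);P=np.array(c["pose"] if pose is None else pose);d=P[:3,:3]@np.linalg.solve(np.array(c["camera_matrix"]),[*p,1.]);return P[:3,3],d/np.linalg.norm(d)
def plane(n,p,z,pose=None):
    o,d=ray(n,p,pose);return o+d*(z-o[2])/d[2]
def tri(*rs):
    A=[np.eye(3)-np.outer(d,d) for o,d in rs];x=np.linalg.solve(sum(A),sum(a@o for a,(o,d) in zip(A,rs)))
    return x,max(np.linalg.norm(a@(x-o)) for a,(o,d) in zip(A,rs))
E
python3 - <<'E'
from h import *
for n,a,b in [("disp",(445.2,217.4),(212.4,241.6)),("dot",(449.6,236.2),(218.4,227.6)),("tip",(432,157),(188,300)),
 ("dish",(156,120),(477.6,439.3)),("Ffloor",(152.8,150.4),(486.9,373.3)),("Rfloor",(158.8,194),(486.9,328)),
 ("FpL",(128.8,147.6),(511.1,371.6)),("FpR",(167.2,141.2),(467.6,365)),("RpL",(135.2,193.2),(511.1,325.4)),("RpR",(173.2,186.4),(471.5,319.4))]:
    x,e=tri(ray("top",a),ray("scene",b));print(n,x.round(1),round(e,1))
print("bar front/rear",plane("top",(437.6,183),22).round(1),plane("top",(450.4,251.8),22).round(1))
for p in[(138,106),(174,100.8),(190.8,212.8),(153.2,217.6)]:print("base",plane("top",p,8).round(1))
print("dish",plane("top",(156,120),22),"floors",plane("top",(152.8,150.4),70),plane("top",(158.8,194),70))
E
```

```text
disp [ 512.4 -241.    20.1] 0.7
dot [ 477.9 -247.5   19.5] 0.7
tip [ 632.6 -226.     4. ] 0.8
dish [699.2 291.5  15.2] 0.3
Ffloor [620.6 277.   64.8] 1.4
Rfloor [543.2 261.3  63.3] 0.2
FpL [617.7 308.2  86.3] 0.0
FpR [629.6 247.   84.7] 2.0
RpL [539.1 293.4  83.1] 0.0
RpR [550.6 233.7  82.4] 2.3
bar front/rear [ 576.6 -230.3   22. ] [ 449.5 -247.5   22. ]
base [730.4 329.4   8. ]
base [741.4 262.2   8. ]
base [523.2 220.2   8. ]
base [514.1 287.6   8. ]
dish [696.1656626  288.78505252  22.        ] floors [618.97942089 273.63412169  70.        ] [541.3756556  258.80138316  70.        ]
```

Run:
```python
from plant import *
import numpy as np
from scipy.spatial.transform import Rotation as R
o=get_obs();M=R.from_euler("xyz",o["tcp_rot"]).as_matrix();print(M.round(3),np.degrees(np.arctan2(M[1,2],M[0,2])))
```

```text
[[-0.001 -0.944  0.33 ]
 [-0.001  0.33   0.944]
 [-1.     0.    -0.001]] 70.75764575061223
```

>>> carry_out --pt "30 -30 0 7" --pt "60 -60 0 14" --pt "90 -90 0 21" --pt "120 -120 0 27" --pt "150 -150 0 27" --pt "180 -180 0 27" --pt "210 -210 0 27" --pt "235 -240 0 27" --pt "255 -275 0 27" --pt "275 -310 0 27" --pt "290 -345 0 27" --pt "300 -385 0 27" --pt "310 -425 0 27" --pt "315 -465 0 27" --pt "320 -505 0 27" --pt "325 -545 0 27" --pt "330 -585 0 27" --pt "334 -625 0 27" --pt "337 -665 -20 27" --pt "339 -700 -40 27"

```text
time: 1.77
tool_pos: [512.0, -200.2, 190.6]
tcp_rot: [-2.504, 1.567, -0.799]
contact_force: [0.4, 0.0, -1.3]
grip_width: 91.9
```

>>> carry_out --pt "0 -36 -10 0" --pt "0 -36 -10 0" --pt "0 -36 -10 0" --pt "0 -36 -10 0"

```text
time: 2.1
tool_pos: [511.7, -235.8, 180.4]
tcp_rot: [-2.458, 1.568, -0.753]
contact_force: [-0.0, 0.3, 0.1]
grip_width: 91.9
```

Run:
```python
from plant import *
import cv2,numpy as np
from scipy.spatial.transform import Rotation as R
o=get_obs();a=capture("wrist")
cv2.imwrite("pics/w1.png",cv2.cvtColor(a,cv2.COLOR_RGB2BGR))
T=np.eye(4);T[:3,:3]=R.from_euler("xyz",o["tcp_rot"]).as_matrix();T[:3,3]=o["tool_pos"];np.save("w1.npy",T@np.array(camera_info("wrist")["mount"]))
print(o["time"],o["tool_pos"],np.degrees(np.arctan2(T[1,2],T[0,2])),o["dq"].round(3) if hasattr(o["dq"],"round") else o["dq"])
```

```text
2.1 [ 511.74043436 -235.77999779  180.37507955] 97.69058082385324 [ 0.029 -0.021  0.001 -0.002 -0.001 -0.003]
```

View pics/w1.png

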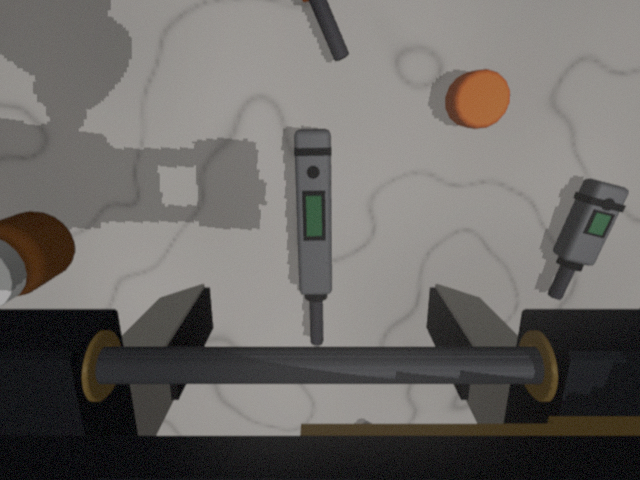

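The wrist view shows the long meter vertical in the image: rear (312,131), display (314,215), bar front (316,294), tip (317,343). It lies almost on the jaw centre line. I combine this with the fixed views.

Run:
```python
from h import *
P=np.load("w1.npy")
for n,w,t,s in[("disp",(314,215.5),(445.2,217.4),(212.4,241.6)),("dot",(313,172),(449.6,236.2),(218.4,227.6)),("tip",(317,343),(432,157),(188,300))]:
    x,e=tri(ray("wrist",w,P),ray("top",t),ray("scene",s));print(n,x.round(1),round(e,1),"wrist+top",tri(ray("wrist",w,P),ray("top",t))[0].round(1),"plane20",plane("wrist",w,20,P).round(1))
a,b=plane("wrist",(316,294),22,P),plane("wrist",(313,133),22,P)
print(a,b,(a+b)/2,np.linalg.norm(a-b),np.degrees(np.arctan2(*(a-b)[1::-1])), plane("wrist",(317,343),11,P))
```

```text
disp [ 512.7 -241.    20.5] 0.8 wrist+top [ 512.4 -241.1   22.4] plane20 [ 513.3 -241.1   20. ]
dot [ 478.5 -246.8   20.5] 1.2 wrist+top [ 477.7 -246.4   25.5] plane20 [ 479.2 -246.3   20. ]
tip [ 633.6 -223.9    7.9] 2.8 wrist+top [ 627.8 -223.1   19.3] plane20 [ 627.9 -223.4   20. ]
[ 580.09586574 -230.62792343   22.        ] [ 450.1032535  -250.06491324   22.        ] [ 515.09955962 -240.34641834   22.        ] 131.4377259820701 8.50408008061993 [ 633.47550139 -222.77784451   11.        ]
```

>>> carry_out --pt "3 -5 -40 0.7" --pt "3 -5 -80 0.7" --pt "3 -5 -115 0.7" --pt "3 -5 -140 0.7" --pt "3 -5 -160 0.7" --pt "3 -5 -170 0.7" --pt "3 -5 -175.5 0.7" --pt "3 -5 -175.5 0.7"

```text
time: 2.82
tool_pos: [515.3, -239.4, 5.3]
tcp_rot: [-2.423, 1.567, -0.703]
contact_force: [-0.1, -0.4, -0.0]
grip_width: 91.9
```

>>> carry_out --pt "0 0 0 0" --pt "0 0 0 0" --pt "0 0 0 0" --pt "0 0 0 0" --pt "0 0 0 0" --pt "0 0 0 0" --pt "0 0 0 0" --pt "0 0 0 0" --pt "0 0 0 0" --pt "0 0 0 0" --hand 0

```text
time: 3.65
tool_pos: [515.3, -239.4, 5.3]
tcp_rot: [-2.43, 1.567, -0.71]
contact_force: [-1.1, -1.1, -0.1]
grip_width: 29.8
```

>>> carry_out --pt "0 0 5 0" --pt "0 0 15 0" --pt "0 0 30 0" --pt "0 0 50 0" --pt "0 0 75 0" --pt "0 0 100 0" --pt "0 0 125 0" --pt "0 0 145 0" --pt "0 0 150 0" --pt "0 0 150 0"

```text
time: 4.48
tool_pos: [516.0, -239.8, 157.4]
tcp_rot: [-2.354, 1.563, -0.634]
contact_force: [0.1, 0.4, -1.4]
grip_width: 27.9
```

Run:
```python
from plant import *
import cv2,numpy as np
from scipy.spatial.transform import Rotation as R
o=get_obs();a=capture("wrist");b=capture("scene");t=capture("top")
M=cv2.hconcat([cv2.resize(a,(400,300)),cv2.resize(b[120:360,60:380],(400,300))])
M=cv2.vconcat([M,cv2.hconcat([cv2.resize(t[100:340,320:640],(400,300)),cv2.resize(a[180:480,120:520],(400,300))])])
cv2.imwrite("pics/lift.png",cv2.cvtColor(cv2.convertScaleAbs(M,alpha=1.5),cv2.COLOR_RGB2BGR))
T=R.from_euler("xyz",o["tcp_rot"]).as_matrix();print(o,np.degrees(np.arctan2(T[1,2],T[0,2])))
```

```text
{'time': 4.4833, 'joint_positions': array([-5.69442803e-01,  4.79351619e-01,  1.50946531e+00, -5.35648409e-04,
        1.14525693e+00, -2.28901956e+00]), 'dq': array([-0.00060436,  0.04568692,  0.05074032,  0.00010408, -0.02840073,
        0.00046215]), 'tau': array([ 3.25162138e-02, -5.04233158e+01, -2.39617574e+01, -7.72251841e-02,
        3.00524170e-01, -4.56093881e-05]), 'tool_pos': array([ 516.01782306, -239.81532172,  157.3807523 ]), 'tcp_rot': array([-2.35403584,  1.56326167, -0.6342398 ]), 'contact_force': array([ 0.13324453,  0.38921773, -1.40428084]), 'moment': array([0.05799438, 0.05363716, 0.02627292]), 'grip_width': 27.9001746608617} 98.5362416474843
```

View pics/lift.png

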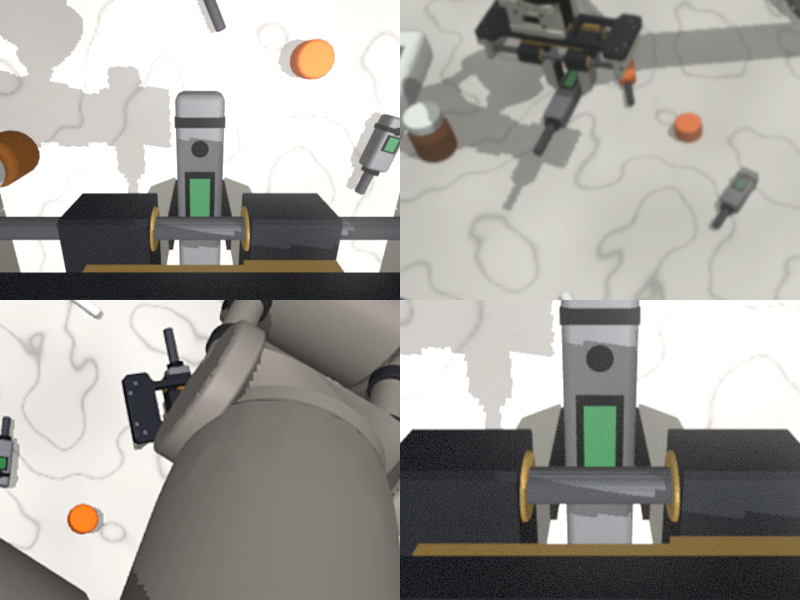

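The meter is held level-looking, with the display up: wrist dot at (320,238), rear edge at (320,150). Next I check tilt and slip against the pixels predicted for a level grasp, and work out the carry.

Run:
```python
from h import *
c=camera_info("wrist");Mi=np.linalg.inv(np.array(c["mount"]));K=np.array(c["camera_matrix"])
for pit in(-6,-3,0,3):
  r=np.radians(pit)
  for nm,a,h in(("dot",-36.5,22),("rear",-68,22)):
    # rotate about grasp (a=0,h=22 approx); a along world fwd = -tool y; up = -tool x ; underside at h=0 <-> TCP-5.3
    A=a*np.cos(r)-(h-18)*np.sin(r);H=18+a*np.sin(r)+(h-18)*np.cos(r)
    p=K@(Mi@np.array([-(H-5.3),-A,0,1]))[:3];print(pit,nm,(p[:2]/p[2]).round(1))
```

```text
-6 dot [321.3 245.4]
-6 rear [321.4 155.9]
-3 dot [321.3 242.8]
-3 rear [321.4 153.1]
0 dot [321.3 240.4]
0 rear [321.4 151. ]
3 dot [321.2 238.3]
3 rear [321.3 149.6]
```

>>> carry_out --pt "0 5 15 0" --pt "2 20 30 0" --pt "5 45 43 0.5" --pt "8 80 43 1" --pt "12 120 43 1.5" --pt "17 160 43 2" --pt "22 200 43 2.4" --pt "27 240 43 2.4" --pt "32 280 43 2.4" --pt "38 320 43 2.4" --pt "44 360 43 2.4" --pt "50 400 43 2.4" --pt "56 435 43 2.4" --pt "60 465 43 2.4" --pt "63 487 43 2.4" --pt "65 500 43 2.4" --pt "65.5 506 43 2.4" --pt "65.5 507 43 2.4" --pt "65.5 507 43 2.4"

```text
time: 6.22
tool_pos: [579.8, 267.2, 196.2]
tcp_rot: [2.522, 1.569, -2.0]
contact_force: [-0.4, -0.1, -1.2]
grip_width: 27.4
```

Run:
```python
from plant import *
import cv2,numpy as np
from scipy.spatial.transform import Rotation as R
o=get_obs();a=capture("wrist");s=capture("scene")
cv2.imwrite("pics/s2.png",cv2.cvtColor(s,cv2.COLOR_RGB2BGR))
cv2.imwrite("pics/w2.png",cv2.cvtColor(cv2.convertScaleAbs(a,alpha=1.3),cv2.COLOR_RGB2BGR))
T=np.eye(4);T[:3,:3]=R.from_euler("xyz",o["tcp_rot"]).as_matrix();T[:3,3]=o["tool_pos"];np.save("w2.npy",T@np.array(camera_info("wrist")["mount"]))
print(o["time"],o["tool_pos"],o["grip_width"],np.degrees(np.arctan2(T[1,2],T[0,2])),T[:3,0])
```

```text
6.2167 [579.81446325 267.18477896 196.21433306] 27.425325171733412 100.9077438506436 [-7.96399277e-04 -1.73807774e-03 -9.99998172e-01]
```

View pics/w2.png

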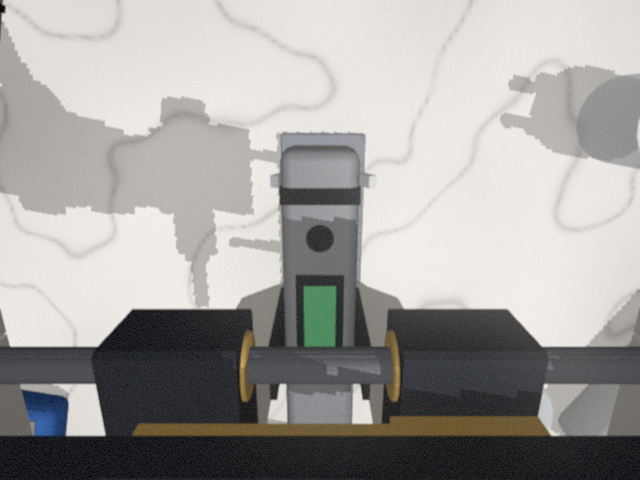

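Wrist view: base rear edge from (282,134) to (365,134), rear prong tips at (273,180) and (375,180). The bar is centred at x=320, nearly symmetric between the prongs.

Run:
```python
from h import *
P=np.load("w2.npy")
f=np.array([np.cos(np.radians(10.9)),np.sin(np.radians(10.9))]);l=np.array([-f[1],f[0]]);o=np.array([581,267])
for n,p,z in[("baseL",(282,134),8),("baseR",(365,134),8),("prong",(273,180),91),("prong",(375,180),91)]:
    x=plane("wrist",p,z,P);print(n,x.round(1),"rest frame",((x[:2]-o)@f).round(1),((x[:2]-o)@l).round(1))
# height of the rear prong tips from wrist+top
for w,t in(((273,180),(173.2,186.4)),((375,180),(135.2,193.2))): print(tri(ray("wrist",w,P),ray("top",t)))
```

```text
baseL [525.9 224.7   8. ] rest frame -62.1 -31.1
baseR [513.2 291.1   8. ] rest frame -62.1 36.5
prong [548.9 230.1  91. ] rest frame -38.5 -30.2
prong [536.5 294.1  91. ] rest frame -38.6 35.1
(array([549.61183684, 229.77412684,  87.44650709]), np.float64(0.089366651723268))
(array([539.15023875, 295.52434058,  79.21386245]), np.float64(1.116774177010482))
```

>>> carry_out --pt "1 1 -10 0" --pt "2 2 -30 0" --pt "2 2 -50 0" --pt "2 2 -70 0" --pt "2 2 -85 0" --pt "2 2 -97 0" --pt "2 2 -105 0" --pt "2 2 -111 0" --pt "2 2 -115 0" --pt "2 2 -115 0" --pt "2 2 -115 0"

```text
time: 7.23
tool_pos: [582.4, 268.7, 82.3]
tcp_rot: [-2.659, 1.569, -0.899]
contact_force: [0.5, 0.7, -0.8]
grip_width: 27.7
```

>>> carry_out --pt "0 0 -1 0" --pt "0 0 -2 0" --pt "0 0 -3 0" --pt "0 0 -3 0" --pt "0 0 -3 0"

```text
time: 7.65
tool_pos: [582.4, 268.7, 79.4]
tcp_rot: [-2.601, 1.569, -0.841]
contact_force: [-0.1, 0.5, -1.1]
grip_width: 28.1
```

Run:
```python
from plant import *
import cv2
o=get_obs();a=capture("wrist");s=capture("scene")
M=cv2.hconcat([cv2.resize(a[80:440,80:560],(400,300)),cv2.resize(s[280:475,390:640],(400,312))[:300]])
cv2.imwrite("pics/low.png",cv2.cvtColor(cv2.convertScaleAbs(cv2.resize(M,(800,300)),alpha=1.3),cv2.COLOR_RGB2BGR))
print(o["time"],o["tool_pos"],o["contact_force"],o["moment"])
```

```text
7.65 [582.39197385 268.73246519  79.39808592] [-0.1463718   0.53508401 -1.10628367] [ 0.0293512   0.0333575  -0.00040008]
```

View pics/low.png

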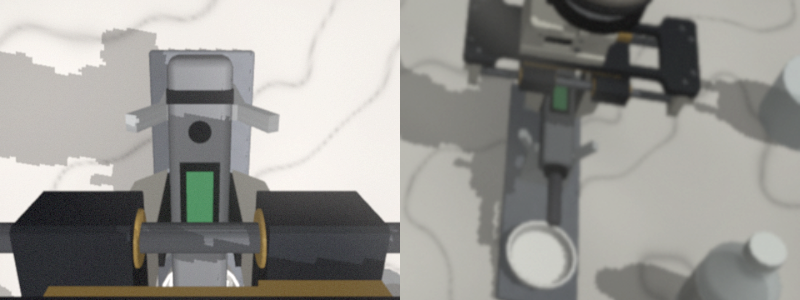

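The bar is centred between the prongs (bar mid x=201, prong mid x=202), and the tube is over the dish. I keep lowering until contact.

>>> carry_out --pt "0 0 -1 0" --pt "0 0 -2 0" --pt "0 0 -3 0" --pt "0 0 -3 0" --pt "0 0 -3 0"

```text
time: 8.17
tool_pos: [582.4, 268.7, 76.2]
tcp_rot: [-2.753, 1.569, -0.993]
contact_force: [-1.1, -0.3, -0.7]
grip_width: 27.9
```

>>> carry_out --pt "0 0 -0.5 0" --pt "0 0 -1 0" --pt "0 0 -1 0" --pt "0 0 -1 0"

```text
time: 8.5
tool_pos: [582.4, 268.7, 75.7]
tcp_rot: [-2.499, 1.569, -0.739]
contact_force: [-1.0, -0.2, 3.4]
grip_width: 27.5
```

Contact at TCP z 75.7, as expected (75.3). I press slightly, then open gently.

>>> carry_out --pt "0 0 -0.7 0" --pt "0 0 -0.7 0" --pt "0 0 -0.7 0"

```text
time: 8.75
tool_pos: [582.5, 268.7, 75.7]
tcp_rot: [-2.328, 1.569, -0.568]
contact_force: [-3.0, -0.9, 5.1]
grip_width: 28.1
```

>>> carry_out --pt "0 0 0 0" --pt "0 0 0 0" --pt "0 0 0 0" --pt "0 0 0 0" --pt "0 0 0 0" --pt "0 0 0 0" --hand 60

```text
time: 9.25
tool_pos: [582.4, 268.7, 75.4]
tcp_rot: [-2.44, 1.569, -0.68]
contact_force: [-0.3, -0.4, 0.2]
grip_width: 59.2
```

>>> carry_out --pt "0 0 5 0" --pt "0 0 15 0" --pt "0 0 30 0" --pt "0 0 60 0" --pt "0 0 95 0" --pt "0 0 130 0" --pt "0 0 130 0"

```text
time: 9.83
tool_pos: [585.6, 269.8, 214.9]
tcp_rot: [-1.538, 1.555, 0.223]
contact_force: [0.6, 0.3, 1.5]
grip_width: 60.0
```

>>> carry_out --pt "-20 -25 10 0" --pt "-40 -60 20 0" --pt "-60 -100 20 0" --pt "-80 -140 20 0" --pt "-100 -180 20 0" --pt "-120 -215 20 0" --pt "-140 -250 20 0" --pt "-150 -285 20 0" --pt "-150 -320 20 0" --pt "-150 -340 20 0" --pt "-150 -340 20 0"

```text
time: 10.75
tool_pos: [435.7, -73.7, 236.0]
tcp_rot: [-1.675, 1.553, 0.081]
contact_force: [0.6, -0.3, 0.3]
grip_width: 60.0
```

Run:
```python
from plant import *
import cv2
o=get_obs();t=capture("top");s=capture("scene")
for n,i in(("top",t),("scene",s)): cv2.imwrite(f"pics/{n}9.png",cv2.cvtColor(i,cv2.COLOR_RGB2BGR))
M=cv2.hconcat([cv2.resize(t[95:245,80:280],(400,300)),cv2.resize(s[310:475,400:620],(400,300))])
M=cv2.vconcat([M,cv2.hconcat([cv2.resize(t,(400,300)),cv2.resize(s,(400,300))])])
cv2.imwrite("pics/end.png",cv2.cvtColor(cv2.convertScaleAbs(M,alpha=1.4),cv2.COLOR_RGB2BGR))
print(o["time"],o["tool_pos"],o["contact_force"],o["grip_width"])
```

```text
10.75 [435.7281624  -73.70504845 236.04723268] [ 0.60061139 -0.33546791  0.33785796] 60.03869048174917
```

View pics/end.png

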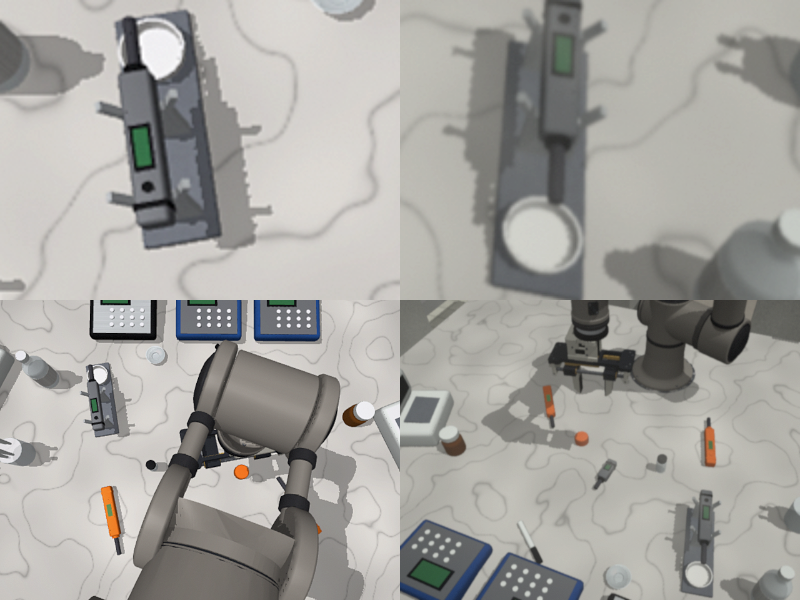

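Run:
```python
from h import *
r=np.radians(10.9);f=np.array([np.cos(r),np.sin(r)]);l=np.array([-f[1],f[0]]);o=np.array([582,269])
for n,t,s in[("disp",(151,168),(489.7,341.4)),("dot",(153.5,188.5),(490.8,319.9)),("tip",(145,105),(485.8,418.9))]:
    x,e=tri(ray("top",t),ray("scene",s));y=plane("top",t,92 if n!="tip" else 81)[:2];print(n,x.round(1),round(e,1),"rest",((x[:2]-o)@f).round(1),((x[:2]-o)@l).round(1),"top-plane",((y-o)@f).round(1),((y-o)@l).round(1))
```

```text
disp [581.3 268.9  87.8] 0.6 rest -0.7 0.0 top-plane -2.4 -1.8
dot [545.3 262.1  89.4] 0.7 rest -37.4 0.2 top-plane -38.2 -1.3
tip [697.5 289.9  79.9] 1.4 rest 117.4 -1.3 top-plane 116.8 -3.1
```

All within tolerance: the meter is level, centred, and at the right height. Handing in.

```bash
python3 -c "
from plant import *
print(close_job())"
```

```text
the job is handed in; nothing more can be done
None
```

I picked up the long grey meter, lowered it into both forks until I felt contact (TCP z 75.7 mm, about 5 N), let go, moved the arm clear and handed the job in at about 11 s. No verdict was reported.

- **Final position, from the top and scene cameras, in the rest's frame:** the display centre is at about (-1, 0) mm and the tube tip at (117, -1) mm, over the dish. The display faces up.
- **Height:** the top of the bar measured 88–89 mm against 92 mm expected. Points on the rest also mostly read a few mm low from these cameras, so I put this down to calibration; the contact height agreed with the 70 mm fork floor.
- **Short meter:** it looks unmoved in the last scene picture, and nothing went near it. I judged this by eye and did not measure it.
- **Disagreement:** the rear prong tips came out 79–87 mm high from the wrist and top views, against the stated 91 mm. I relied on contact for the final height instead.

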